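# Release a squeeze-tab filter cartridge from its gas-filter holder

## Robot

A 7-joint arm with a two-finger parallel gripper is mounted at the origin on a cart in front of the work surface, level with it; the furniture and walls round the work are solid. World frame = base frame: x ahead of the robot, y to its left, z up, the work surface at z = 0. Lengths are in m, angles in rad, forces in N, time in s.
With the tool pointing down it reaches from about 0.425 to 0.875 m from the base axis. Payload 4.7 kg.
Tool frame: the origin (TCP) lies midway between the tips of the shut fingers; the grasp point (between the pads) lies 19 mm behind it; z points along the fingers, x is the direction in which the jaws open and shut, and the axes are right-handed (so a half turn about z gives the same grasp; the last joint's range is limited). The gripper opens to 87 mm and grips with 3 to 60 N. Pads are 19 mm wide; open, the fingers measure 117 mm over their backs; the gripper's body (75 mm by 190 mm) begins 51 mm behind the grasp point.
Start: joints at [-1.154, 0.321, -0.07, 1.45, 0.023, 1.371, -0.057], TCP at [0.255, 0.598, 0.223] pointing down, gripper open.
Joint ranges: [-2.86, 2.86], [-0.3, 2.09], [-1.38, 1.24], [0.06, 2.45], [-1.56, 4.7], [0.09, 2.05], [-2.69, 2.69]. Speed limits (rad/s): [2.57, 2.57, 3.14, 3.14, 3.14, 3.14, 3.14].

## Interface

Orientations are given as a rotation vector (axis times angle).
In Python, from bench import get_state, eyes, ticket gives the robot as it stands.
- The arm moves only by the tool carry_out, never from a script. Its argument "motion" is a list of rows, each a list of 2 entries, a list of its own where there are three numbers: the shift along the world's x, y, z in m, then the turn about the world's z in rad. A call has 1 to 20 rows; each row is the pose to reach, as a shift and turn from the pose commanded when the call began; what a row does not reach only later rows make up. A row lasts 1/10 s, in which the tool goes at most 50 mm and 8.59 degrees, less where a joint would pass 70% of its speed; a pose out of reach is approached as far as the arm can. A call with a gripper value outside its range is refused whole. "grip" is the gripper command: -1 is fully open, 1 is shut, values between are in proportion, set as the call begins (left out, the last holds). The fingers move at their own pace and stop on an object; "squeeze" is the grip in N (left out, the last holds). Time passes only in rows, so rows that repeat a pose let the fingers close. It gives the time, the measured TCP pose, the force and the opening at its end, in the units of the state.
- get_state(): the state, without advancing time (a new reading comes with each control period).
- eyes.get_image(name): name is "scene" or "top" or "wrist"; returns a dict with "pixels" (400x640x3 uint8, blue, green, red), "mtx" (3x3 intrinsics, pixels), "extrinsics" (4x4, takes a point from camera to world coordinates). Camera axes: x right, y down, z forward; pixel columns grow to the right and rows downward; lengths in m; the calibration is good to about 2 mm. A picture is of the moment at which its call begins. There is no depth.
- ticket.close_job(): hands the job in, once; it reports no verdict.
The state is a dict: "time": time; "joint_positions": joint angles; "qd": joint speeds; "joint_torque": joint torques, N m; "position": TCP position; "tool_rot": TCP orientation; "ft_force": force on the tool from outside, world axes, zero at the start; "torque": the same for the moment, N m; "grip_width": opening from 0.0 (shut) to 1.0 (fully open).
Only numpy, scipy, OpenCV 4.12 (cv2) and the standard library are available. Lean on these libraries where they do the work, as an engineer would, in place of code of your own. Each camera call takes 0.05 s, during which the arm holds its last target. There are 200 camera calls.

## Task

Take the spent filter cartridge out of the round gas-filter holder: squeeze its two side tabs together, keep them squeezed while you turn it anticlockwise (seen from above) until you feel it come up gently against its stop, ease off the turning load and lift it straight out and stand it upright inside the shallow steel tray. Do not force the cartridge against the holder, set it down gently, and leave the vial and the bottle where they are.

Things in the scene. Friction and masses are not known exactly. Their poses are not given: they have to be found in the camera images.
- holder: Fixed round aluminium holder, 108 mm across its foot, 100 mm across its ring; origin at the centre of its underside, z up, two short brass hose barbs along its x axis out to 72 mm from the centre. A spring below lifts the cartridge with about 4 N, so turning drags a little (under 0.15 N m), and the cartridge may rise a few mm when its lugs meet their windows.
- ring (a point): Centre of the ring's top face, on the holder's axis, 49 mm above the bench; holder's axes. Ring opening 66 mm across, with two notches 18 mm wide at +y and -y, in which the cartridge's latch pawls stand when locked. Not to be forced: all contact forces between cartridge and holder together stay below 60 N (8 N at the start).
- bore (a point): Centre of the steel bayonet plate below the ring, 33 mm up; bore 52 mm, two windows for the lugs, two hidden stops. The stops (4 N m/rad over 0.08 rad, then hard) meet the lugs just under the windows (good to 0.06 rad either way), 0.6 to 1.35 rad anticlockwise from locked; the angle differs each time and can only be felt. 0.3 N m is enough, 0.8 too much; ease off before lifting or the lugs bind.
- cartridge: Loose white filter cartridge, 0.14 to 0.23 kg, 58 mm high; origin at its underside's centre, z up its axis. Foot: disc 49 mm across, 14 mm high, two lugs along +x and -x out to 30.5 mm. Head: block 44 (x) x 26 (y) mm, 26 to 56 mm above the origin, a grey tab on its +y and -y sides. Starts locked, axes along the holder's to 0.1 rad, origin 25 mm above the bench, 1.5 mm sideways play.
- grip (a point): Point on the cartridge's axis, 44 mm above its origin, midway between the middles of the two tabs; cartridge's axes. Each tab plate is 26 mm wide (x) and reaches from 27 to 58 mm above the cartridge's origin. Over both tabs' outer faces 62 mm at rest, 45 mm fully squeezed. The cartridge may be turned, lifted and carried by the squeezed tabs.
- tab_left (a joint): Travel of the tab on the cartridge's +y side, in m: 0 sprung out (locked), 0.0085 fully squeezed in towards the axis; its pawl is clear of the ring above 0.0065. Its spring takes 4 N at the beginning and 8.3 N at the end.
- tab_right (a joint): The same for the tab on the cartridge's -y side: 0 sprung out, 0.0085 fully squeezed in towards the axis.
- tray: Fixed shallow open steel tray, 120 (x) x 140 (y) x 14 mm high, walls and floor 3 mm thick; origin at the centre of its underside, z up; its inner floor is 3 mm above the bench.
- vial: Loose small screw-cap bottle with a white cap, 27 mm across, 55 mm high, standing near the holder; origin at the centre of its underside. Bystander, to be left alone.
- bottle: Loose reagent bottle with a blue cap, 56 mm across, 106 mm high, standing beyond the holder; origin at the centre of its underside. Bystander, to be left alone.
Things that resemble listed ones, but are neither listed nor needed, are in the scene too. Leave any green or orange look-alike of the cartridge alone.

How it is judged:
On the way, in this order (a step that is already met when the one before it is completed fails the run):
1. in the holder, both tabs squeezed in and the cartridge turned away from its locked position (value of joint each of tab_left, tab_right above 0.005 m and angle between the x axis of cartridge and the x axis of holder, either way round above 0.4 rad and z of cartridge in the frame of holder below 0.034 m and horizontal distance between cartridge and holder below 0.006 m), for 0.1 s.
2. the cartridge lifted out of the holder (z of cartridge in the frame of holder above 0.055 m), for 0.1 s.
At the end, for the whole second after the job is handed in: The cartridge stands upright (within 0.1 rad) and at rest on the tray's inner floor, its centre within 40 mm (x) and 50 mm (y) of the tray's middle (x of cartridge in the frame of tray between -0.04 and 0.04 m and y of cartridge in the frame of tray between -0.05 and 0.05 m and z of cartridge in the frame of tray between 0 and 0.007 m and angle between cartridge's own z axis and vertical below 0.1 rad and linear speed of cartridge below 0.02 m/s); the robot touches nothing.
It fails at once if cartridge and holder pressed together with more than 60 N (latch, stop or lugs forced) (contact force between cartridge and holder above 60 N).
It fails at once if cartridge set down hard on the tray (more than 45 N) (contact force between cartridge and tray above 45 N).
It fails at once if the vial is moved by more than 30 mm or tipped (distance of vial from where it was at the start of the episode above 0.03 m or angle between vial's own z axis and vertical above 0.4 rad).
It fails at once if the bottle is moved by more than 30 mm or tipped (distance of bottle from where it was at the start of the episode above 0.03 m or angle between bottle's own z axis and vertical above 0.4 rad).
It also fails if it takes over 72 s, if anything falls off the work surface, if the arm or the gripper's body presses on something with over 40 N, if the wrist force passes 120 N, or if a joint passes its speed limit or range.

## Working session

There is one attempt and no reset: what is moved stays moved. The work goes in short steps, Python scripts to look and compute and a tool call to move; the robot and the scene stay as the last step left them, time stands still between calls to the robot, and variables do not carry over. Pictures are saved under pics/ and viewed, about 8 in all and at most 12, crops included, and the job is handed in when it is done.

Besides the shell and the picture viewer there is one more tool, called after "Call:" as name(argument=value, ...), one argument or row to a line, values as JSON. carry_out: Moves the arm, as the interface text tells. Its arguments: {"type":"object","properties":{"motion":{"type":"array","items":{"type":"array"}},"grip":{"type":"number"},"squeeze":{"type":"number"}},"required":["motion"]}

```bash
mkdir -p pics; cat > h.py <<'E'
import numpy as np, cv2
from bench import get_state, eyes, ticket
def snap(n,f,crop=None,s=1):
    d=eyes.get_image(n); im=np.ascontiguousarray(d["pixels"])
    np.savez('pics/'+f+'.npz',K=d["mtx"],T=d["extrinsics"],im=im)
    if crop: x0,y0,x1,y1=crop; im=im[y0:y1,x0:x1]
    cv2.imwrite('pics/'+f+'.png',cv2.resize(im,None,fx=s,fy=s,interpolation=cv2.INTER_CUBIC))
def world(f,u,v,z):
    d=np.load('pics/'+f+'.npz');K=np.array(d['K']);T=np.array(d['T'])
    r=T[:3,:3]@np.linalg.solve(K,[u,v,1]);o=T[:3,3]
    return o+r*(z-o[2])/r[2]
def pix(f,p):
    d=np.load('pics/'+f+'.npz');K=d['K'];T=np.linalg.inv(d['T'])
    c=T[:3,:3]@np.array(p)+T[:3,3];q=K@c;return q[:2]/q[2]
E
python3 - <<'E'
from h import *
s=get_state();print(s)
snap('top','top0');snap('scene','scene0')
a=cv2.imread('pics/top0.png');b=cv2.imread('pics/scene0.png')
for f in('top0','scene0'):
    d=np.load(f'pics/{f}.npz');print(d['K'][0,0],d['T'])
E
```

```text
{'time': 0.0, 'joint_positions': array([-1.15389261,  0.3218411 , -0.07004982,  1.45166841,  0.02260966,
        1.37082689, -0.05687937]), 'qd': array([ 0.0008478 ,  0.00133264,  0.00044091,  0.00047868,  0.00011431,
       -0.00112335, -0.00142844]), 'joint_torque': array([-1.39634226e-04, -4.91296327e+01, -4.04075654e-01, -3.12525487e+01,
       -6.38505793e-02,  4.38332255e-02,  1.84499399e-04]), 'position': array([0.25464887, 0.59743029, 0.22145282]), 'tool_rot': array([ 2.61992337e+00,  1.73153208e+00, -2.45545125e-03]), 'ft_force': array([-0.45454764, -0.13413814, -0.33733122]), 'torque': array([-0.03391321, -0.0022879 ,  0.01196886]), 'grip_width': 1.0003677461587472}
440.4517787112735 [[ 1.02782183e-03 -9.98950893e-01  4.57827245e-02  6.18873014e-01]
 [-9.99916498e-01 -4.36895191e-04  1.29153337e-02  9.73959066e-02]
 [-1.28817819e-02 -4.57921763e-02 -9.98867927e-01  9.28871272e-01]
 [ 0.00000000e+00  0.00000000e+00  0.00000000e+00  1.00000000e+00]]
441.7030067628321 [[ 0.88933251 -0.20923969  0.40657894  0.23917836]
 [-0.45724492 -0.39946667  0.79457754 -0.69094536]
 [-0.00384242 -0.89254979 -0.45093248  0.51348917]
 [ 0.          0.          0.          1.        ]]
```

View pics/top0.png

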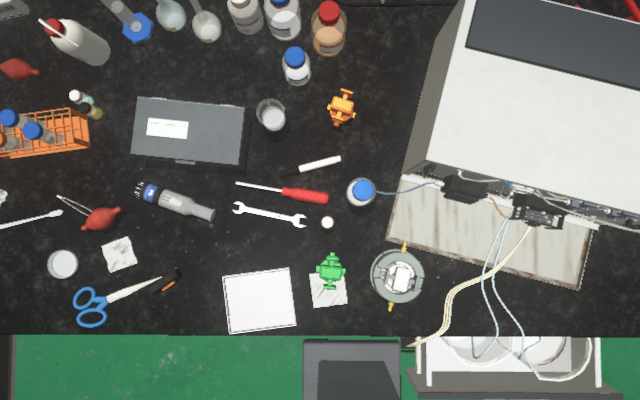

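View pics/scene0.png

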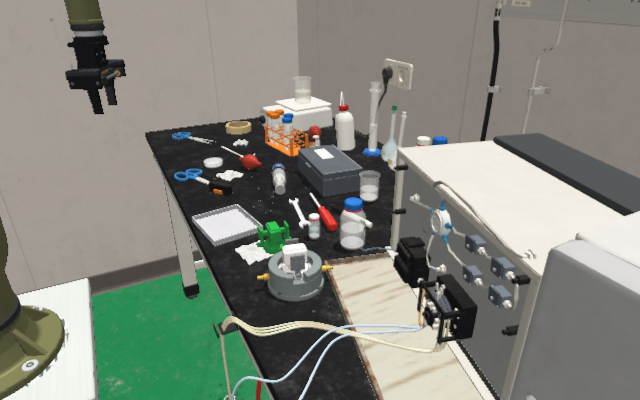

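Top view: the holder with the white cartridge is at (398,275) with brass barbs at about (404,247) and (390,306). The steel tray is at (259,300), the vial at (327,222) and the bottle at (361,192). Look-alikes are green (330,270) and orange (341,107). The white one seated in the holder fits, so I'll confirm it in a crop.

```bash
python3 - <<'E'
from h import *
im=np.load('pics/top0.npz')['im'][235:345,210:440]
cv2.imwrite('pics/crop0.png',cv2.resize(im,None,fx=3.45,fy=3.45,interpolation=cv2.INTER_CUBIC))
print('holder',world('top0',398,276,.049)); print('barbs',world('top0',404,247,.03),world('top0',390,306,.03))
print('tray',world('top0',259,300,.008)); print('vial',world('top0',327,222,.055),'bottle',world('top0',362,190,.106))
print('green',world('top0',330,270,.04))
E
```

```text
holder [ 0.50709916 -0.0480136   0.049     ]
barbs [ 0.56312509 -0.06371382  0.03      ] [ 0.4445631  -0.03462595  0.03      ]
tray [0.4516647  0.23335013 0.008     ]
vial [0.6137321  0.09256286 0.055     ] bottle [0.67385882 0.0274233  0.106     ]
green [0.51753973 0.08644831 0.04      ]
```

View pics/crop0.png

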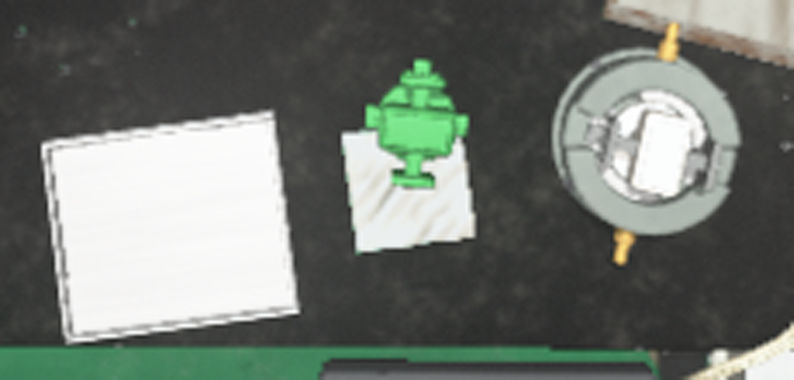

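Crop: the white block with grey tabs sits inside the grey ring, with its head centre at about crop (663,152). The green look-alike stands on a wipe between it and the tray. The target is confirmed, so I'm moving above it with the jaws along the tab axis. I'm using the half-turn alternative so joint 7 has room for the anticlockwise turn.

Call:
carry_out(
  motion=[
    [[0.0126, -0.0323, 0], -0.145],
    [[0.0252, -0.0646, 0], -0.29],
    [[0.0378, -0.0969, 0], -0.435],
    [[0.0504, -0.1292, 0], -0.58],
    [[0.063, -0.1615, 0], -0.725],
    [[0.0756, -0.1938, 0], -0.87],
    [[0.0882, -0.2261, 0], -1.015],
    [[0.1008, -0.2584, 0], -1.16],
    [[0.1134, -0.2907, 0], -1.305],
    [[0.126, -0.323, 0], -1.45],
    [[0.1386, -0.3553, 0], -1.595],
    [[0.1512, -0.3876, 0], -1.74],
    [[0.1638, -0.4199, 0], -1.885],
    [[0.1764, -0.4522, 0], -2.03],
    [[0.189, -0.4845, 0], -2.175],
    [[0.2016, -0.5168, 0], -2.32],
    [[0.2142, -0.5491, 0], -2.465],
    [[0.2268, -0.5814, 0], -2.61],
    [[0.2394, -0.6137, 0], -2.755],
    [[0.252, -0.646, 0], -2.9],
  ],
  grip=-1,
  squeeze=25,
)

```text
time: 2.1
position: [0.5069, -0.0493, 0.2224]
tool_rot: [2.028, -2.399, -0.0]
ft_force: [0.8, -0.7, 0.8]
grip_width: 0.998
```

Call:
carry_out(
  motion=[
    [[0, 0, 0], 0],
    [[0, 0, 0], 0],
    [[0, 0, 0], 0],
  ],
)

```text
time: 2.4
position: [0.5064, -0.0467, 0.2222]
tool_rot: [2.038, -2.39, -0.002]
ft_force: [0.1, 0.2, -0.5]
grip_width: 1.0
```

```bash
python3 - <<'E'
from h import *
s=get_state();print(s['position'],s['tool_rot'],s['joint_positions'],s['ft_force'],s['torque'])
r=s['tool_rot'];print('yaw',2*np.arctan2(r[1],r[0]))
snap('wrist','w1')
a,b=[world('top0',*p,.03)[:2] for p in((405.1,243.1),(389.7,310.9))];print('mid',(a+b)/2,'ang',np.arctan2(*(a-b)[::-1]),np.linalg.norm(a-b))
print('head',world('top0',402.2,279.1,.081))
print(pix('w1',[.507,-.048,.049]))
E
```

```text
[ 0.50641411 -0.04666146  0.22220052] [ 2.03820516e+00 -2.39014600e+00 -1.63334529e-03] [-0.52133036  0.00697906  0.56870296  1.81390263 -0.00437601  1.32281616
 -1.68097222] [ 0.10650557  0.18040807 -0.53565087] [0.03072896 0.13921359 0.05676321]
yaw -1.72941186578144
mid [ 0.50289674 -0.04998097] ang -0.23100502432105924 0.13994467995419096
head [ 0.50531548 -0.0506734   0.081     ]
[322.53295927 183.12374682]
```

View pics/w1.png

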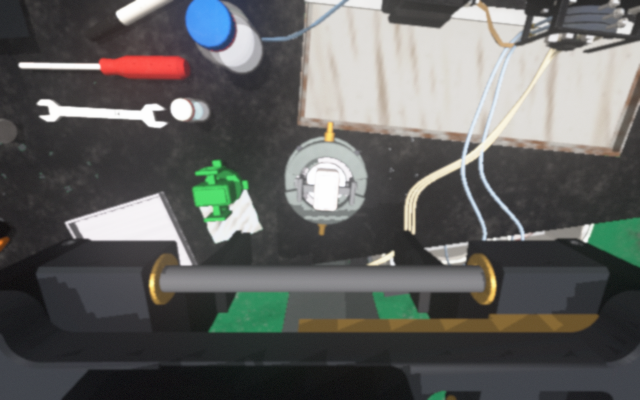

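Wrist view: the holder ring is centred near (326,180) and the white head near (326,185). The barbs are at (329,127) and (321,233), and the green look-alike is at (215,193). I'm enlarging it for exact pixels.

```bash
python3 - <<'E'
from h import *
im=np.load('pics/w1.npz')['im'][115:240,270:385]
cv2.imwrite('pics/w1c.png',cv2.resize(im,None,fx=4.8,fy=4.8,interpolation=cv2.INTER_CUBIC))
E
```

```text
(no output)
```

View pics/w1c.png

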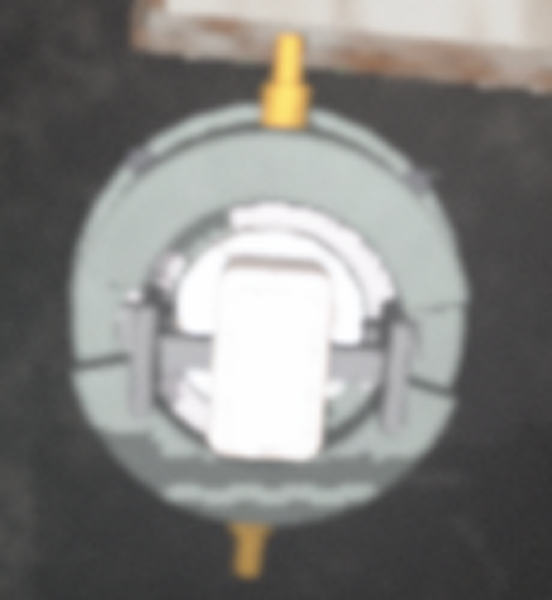

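```bash
python3 - <<'E'
from h import *
f=lambda u,v,z: world('w1',270+(u+.5)/4.8-.5,115+(v+.5)/4.8-.5,z)[:2]
c=[f(*p,.081) for p in((220,266),(332,270),(322,458),(208,455))]
print('centre',np.mean(c,0)); print('sizes',[np.linalg.norm(c[i]-c[(i+1)%4]) for i in range(4)])
for a,b in((3,0),(2,1)):
    d=c[b]-c[a];print('ang x',np.arctan2(d[1],d[0]))
for a,b in((0,1),(3,2)):
    d=c[a]-c[b];print('ang y-90',np.arctan2(d[1],d[0])-np.pi/2)
a,b=f(290,35,.03),f(248,577,.03);d=a-b
for z in(.02,.025,.03):
    a,b=f(290,35,z),f(248,577,z);d=a-b
    print('barb',z,(a+b)/2,np.linalg.norm(d),np.arctan2(d[1],d[0]))
l,r=f(128,360,.075),f(408,370,.075);print('tabs',(l+r)/2,np.linalg.norm(l-r))
E
```

```text
centre [ 0.50555818 -0.05150148]
sizes [np.float64(0.024775163688482135), np.float64(0.043733428700045686), np.float64(0.026211096590363237), np.float64(0.04398253089327173)]
ang x -0.22729643511517267
ang x -0.19466848715217963
ang y-90 -0.19393511040793676
ang y-90 -0.1853645731510689
barb 0.02 [ 0.50206813 -0.05095986] 0.14851203162459073 -0.23067295669207402
barb 0.025 [ 0.50316507 -0.05108277] 0.14647756534675913 -0.230672956692074
barb 0.03 [ 0.50426201 -0.05120569] 0.14444309906892752 -0.23067295669207405
tabs [ 0.5039144  -0.05078395] 0.06442717625415532
```

The head measures 25 x 44 mm (expected 26 x 44), the barb span is 144 mm, and the two views agree. I'm aligning (shift about -1.5, -4.5 mm; turn -0.045) and going down.

Call:
carry_out(
  motion=[
    [[-0.0015, -0.0045, 0], -0.045],
    [[-0.0015, -0.0045, -0.015], -0.045],
    [[-0.0015, -0.0045, -0.035], -0.045],
    [[-0.0015, -0.0045, -0.055], -0.045],
    [[-0.0015, -0.0045, -0.075], -0.045],
    [[-0.0015, -0.0045, -0.095], -0.045],
    [[-0.0015, -0.0045, -0.11], -0.045],
    [[-0.0015, -0.0045, -0.125], -0.045],
    [[-0.0015, -0.0045, -0.135], -0.045],
    [[-0.0015, -0.0045, -0.145], -0.045],
    [[-0.0015, -0.0045, -0.155], -0.045],
    [[-0.0015, -0.0045, -0.162], -0.045],
    [[-0.0015, -0.0045, -0.166], -0.045],
    [[-0.0015, -0.0045, -0.166], -0.045],
    [[-0.0015, -0.0045, -0.166], -0.045],
  ],
)

```text
time: 3.95
position: [0.5056, -0.0526, 0.0568]
tool_rot: [-1.981, 2.438, -0.001]
ft_force: [0.2, -0.4, 0.1]
grip_width: 0.998
```

```bash
python3 - <<'E'
from h import *
s=get_state();print(s['time'],s['position'],s['ft_force'],s['torque'])
r=s['tool_rot'];print('yaw',2*np.arctan2(r[1],r[0]),r)
snap('scene','s1',(200,190,380,325),4)
E
```

```text
3.95 [ 0.50560691 -0.05260548  0.05684153] [ 0.21185229 -0.36687089  0.094821  ] [-0.06889699  0.14725558 -0.05111008]
yaw 4.506128102874387 [-1.98077606e+00  2.43812147e+00 -5.49722204e-04]
```

View pics/s1.png

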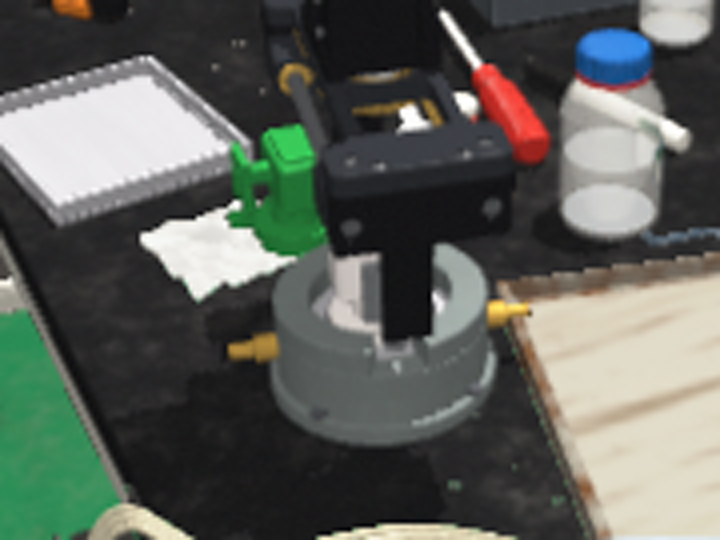

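Scene crop: the near finger stands outside the tab, just above the ring, clear of everything. Closing.

Call:
carry_out(
  motion=[
    [[0, 0.001, 0], 0],
    [[0, 0.001, 0], 0],
    [[0, 0.001, 0], 0],
    [[0, 0.001, 0], 0],
    [[0, 0.001, 0], 0],
    [[0, 0.001, 0], 0],
    [[0, 0.001, 0], 0],
    [[0, 0.001, 0], 0],
    [[0, 0.001, 0], 0],
    [[0, 0.001, 0], 0],
  ],
  grip=1,
  squeeze=25,
)

```text
time: 5.0
position: [0.5055, -0.0515, 0.0567]
tool_rot: [-1.981, 2.438, -0.0]
ft_force: [0.2, 0.4, 3.1]
grip_width: 0.495
```

Call:
carry_out(
  motion=[
    [[0, 0, 0], 0],
    [[0, 0, 0], 0],
    [[0, 0, 0], 0],
  ],
)

```text
time: 5.3
position: [0.5055, -0.0514, 0.0566]
tool_rot: [-1.981, 2.438, -0.0]
ft_force: [0.7, 1.2, 3.0]
grip_width: 0.498
```

```bash
python3 - <<'E'
from h import *
s=get_state();print(s['time'],s['position'],s['ft_force'],s['torque'],s['grip_width']*87)
r=s['tool_rot'];print('yaw',2*np.arctan2(r[1],r[0]),r)
E
```

```text
5.3 [ 0.50548605 -0.05140512  0.05664854] [0.69547401 1.17364058 2.9855179 ] [ 0.22843722  0.10725529 -0.03447868] 43.29461360102345
yaw 4.506250781905961 [-1.98094704e+00  2.43802635e+00 -1.87279214e-04]
```

Opening is 43 mm and forces are small, so both tabs are squeezed. Turning to 0.45 rad.

Call:
carry_out(
  motion=[
    [[0, 0, 0], 0.03],
    [[0, 0, 0], 0.07],
    [[0, 0, 0], 0.12],
    [[0, 0, 0], 0.17],
    [[0, 0, 0], 0.22],
    [[0, 0, 0], 0.27],
    [[0, 0, 0], 0.32],
    [[0, 0, 0], 0.37],
    [[0, 0, 0], 0.41],
    [[0, 0, 0], 0.44],
    [[0, 0, 0], 0.45],
    [[0, 0, 0], 0.45],
    [[0, 0, 0], 0.45],
  ],
)

```text
time: 6.6
position: [0.5051, -0.0516, 0.0565]
tool_rot: [2.474, -1.935, -0.001]
ft_force: [-1.3, 0.9, 2.0]
grip_width: 0.494
```

```bash
cat > st.py <<'E'
from h import *
s=get_state();r=s['tool_rot'];R=cv2.Rodrigues(r)[0];yaw=np.arctan2(R[1,0],R[0,0])
print('t %.2f'%s['time'],s['position'].round(4),'F',s['ft_force'].round(2),'M',s['torque'].round(3),'w',round(s['grip_width']*87,1),'turned %.4f'%(yaw+1.7769),'q7 %.2f'%s['joint_positions'][6],'tilt %.3f'%np.arccos(-R[2,2]))
E
python3 st.py
```

```text
t 6.60 [ 0.5051 -0.0516  0.0565] F [-1.27  0.9   2.04] M [0.049 0.377 0.002] w 43.0 turned 0.4497 q7 -1.18 tilt 0.001
```

Call:
carry_out(
  motion=[
    [[0, 0, 0], 0.03],
    [[0, 0, 0], 0.06],
    [[0, 0, 0], 0.09],
    [[0, 0, 0], 0.11],
    [[0, 0, 0], 0.11],
    [[0, 0, 0], 0.11],
  ],
)

```text
time: 7.2
position: [0.5053, -0.0515, 0.0566]
tool_rot: [2.578, -1.796, -0.0]
ft_force: [-0.9, 2.0, 2.1]
grip_width: 0.503
```

```bash
python3 st.py
```

```text
t 7.20 [ 0.5053 -0.0515  0.0566] F [-0.94  2.04  2.07] M [0.096 0.413 0.01 ] w 43.8 turned 0.5599 q7 -1.07 tilt 0.000
```

Call:
carry_out(
  motion=[
    [[0, 0, 0], 0.02],
    [[0, 0, 0], 0.04],
    [[0, 0, 0], 0.04],
    [[0, 0, 0], 0.04],
  ],
)

```text
time: 7.6
position: [0.5053, -0.0515, 0.0566]
tool_rot: [2.613, -1.744, 0.0]
ft_force: [-1.0, 1.8, 2.9]
grip_width: 0.498
```

```bash
python3 st.py
```

```text
t 7.60 [ 0.5053 -0.0515  0.0566] F [-1.    1.78  2.89] M [ 0.134  0.407 -0.078] w 43.3 turned 0.6000 q7 -1.03 tilt 0.000
```

Call:
carry_out(
  motion=[
    [[0, 0, 0], 0.015],
    [[0, 0, 0], 0.03],
    [[0, 0, 0], 0.03],
    [[0, 0, 0], 0.03],
  ],
)

```text
time: 8.0
position: [0.5053, -0.0514, 0.0566]
tool_rot: [-2.639, 1.704, -0.0]
ft_force: [-1.3, 1.0, 3.7]
grip_width: 0.495
```

```bash
python3 st.py
```

```text
t 8.00 [ 0.5053 -0.0514  0.0566] F [-1.31  0.97  3.74] M [ 0.169  0.408 -0.033] w 43.0 turned 0.6300 q7 -1.00 tilt 0.000
```

Call:
carry_out(
  motion=[
    [[0, 0, 0], 0.015],
    [[0, 0, 0], 0.03],
    [[0, 0, 0], 0.03],
    [[0, 0, 0], 0.03],
  ],
)

```text
time: 8.4
position: [0.5053, -0.0514, 0.0566]
tool_rot: [-2.664, 1.665, 0.0]
ft_force: [-1.5, 1.8, 2.5]
grip_width: 0.495
```

```bash
python3 st.py
```

```text
t 8.40 [ 0.5053 -0.0514  0.0566] F [-1.46  1.84  2.53] M [ 0.283  0.4   -0.026] w 43.1 turned 0.6599 q7 -0.98 tilt 0.000
```

Call:
carry_out(
  motion=[
    [[0, 0, 0], 0.015],
    [[0, 0, 0], 0.03],
    [[0, 0, 0], 0.03],
    [[0, 0, 0], 0.03],
  ],
)

```text
time: 8.8
position: [0.5053, -0.0514, 0.0566]
tool_rot: [2.689, -1.625, -0.0]
ft_force: [-1.8, 1.7, 2.7]
grip_width: 0.501
```

```bash
python3 st.py
```

```text
t 8.80 [ 0.5053 -0.0514  0.0566] F [-1.8   1.65  2.67] M [ 0.335  0.399 -0.001] w 43.6 turned 0.6899 q7 -0.95 tilt 0.000
```

Call:
carry_out(
  motion=[
    [[0, 0, 0], 0.015],
    [[0, 0, 0], 0.03],
    [[0, 0, 0], 0.03],
    [[0, 0, 0], 0.03],
  ],
)

```text
time: 9.2
position: [0.5053, -0.0514, 0.0566]
tool_rot: [-2.713, 1.584, 0.0]
ft_force: [-1.9, 2.5, 2.9]
grip_width: 0.499
```

```bash
python3 st.py
```

```text
t 9.20 [ 0.5053 -0.0514  0.0566] F [-1.93  2.51  2.92] M [0.39  0.401 0.016] w 43.4 turned 0.7200 q7 -0.92 tilt 0.000
```

Call:
carry_out(
  motion=[
    [[0, 0, 0], 0.015],
    [[0, 0, 0], 0.03],
    [[0, 0, 0], 0.03],
    [[0, 0, 0], 0.03],
  ],
)

```text
time: 9.6
position: [0.5052, -0.0513, 0.0566]
tool_rot: [-2.736, 1.543, 0.0]
ft_force: [-1.9, 3.1, 4.5]
grip_width: 0.495
```

```bash
python3 st.py
```

```text
t 9.60 [ 0.5052 -0.0513  0.0566] F [-1.88  3.08  4.5 ] M [ 0.573  0.522 -0.066] w 43.1 turned 0.7500 q7 -0.89 tilt 0.000
```

Call:
carry_out(
  motion=[
    [[0, 0, 0], 0.015],
    [[0, 0, 0], 0.03],
    [[0, 0, 0], 0.03],
    [[0, 0, 0], 0.03],
  ],
)

```text
time: 10.0
position: [0.5051, -0.0513, 0.0565]
tool_rot: [2.759, -1.502, -0.001]
ft_force: [-3.5, 3.0, 4.3]
grip_width: 0.5
```

```bash
python3 st.py
```

```text
t 10.00 [ 0.5051 -0.0513  0.0565] F [-3.5   2.98  4.31] M [ 0.857  0.77  -0.151] w 43.5 turned 0.7799 q7 -0.86 tilt 0.001
```

Mz has started rising at about 3 N m/rad, so the stop begins near 0.74. One more small step to confirm.

Call:
carry_out(
  motion=[
    [[0, 0, 0], 0.01],
    [[0, 0, 0], 0.02],
    [[0, 0, 0], 0.02],
    [[0, 0, 0], 0.02],
  ],
)

```text
time: 10.4
position: [0.505, -0.0512, 0.0565]
tool_rot: [-2.774, 1.474, 0.001]
ft_force: [-2.2, 3.8, 4.2]
grip_width: 0.502
```

```bash
python3 st.py
```

```text
t 10.40 [ 0.505  -0.0512  0.0565] F [-2.19  3.83  4.18] M [ 0.929  0.964 -0.155] w 43.7 turned 0.8004 q7 -0.84 tilt 0.001
```

Call:
carry_out(
  motion=[
    [[0, 0, 0], 0.01],
    [[0, 0, 0], 0.02],
    [[0, 0, 0], 0.02],
    [[0, 0, 0], 0.02],
  ],
)

```text
time: 10.8
position: [0.5048, -0.0511, 0.0564]
tool_rot: [-2.789, 1.446, 0.002]
ft_force: [-3.3, 5.1, 4.1]
grip_width: 0.497
```

```bash
python3 st.py; sleep 0; python3 st.py
```

```text
t 10.80 [ 0.5048 -0.0511  0.0564] F [-3.25  5.15  4.12] M [ 1.006  0.99  -0.215] w 43.2 turned 0.8203 q7 -0.82 tilt 0.001
t 10.80 [ 0.5048 -0.0511  0.0564] F [-3.25  5.15  4.12] M [ 1.006  0.99  -0.215] w 43.2 turned 0.8203 q7 -0.82 tilt 0.001
```

Call:
carry_out(
  motion=[
    [[0, 0, 0], 0.01],
    [[0, 0, 0], 0.02],
    [[0, 0, 0], 0.02],
    [[0, 0, 0], 0.02],
  ],
)

```text
time: 11.2
position: [0.5047, -0.051, 0.0564]
tool_rot: [-2.803, 1.418, 0.002]
ft_force: [-2.9, 3.8, 4.6]
grip_width: 0.5
```

```bash
python3 st.py
```

```text
t 11.20 [ 0.5047 -0.051   0.0564] F [-2.87  3.75  4.59] M [ 1.075  1.009 -0.256] w 43.5 turned 0.8401 q7 -0.80 tilt 0.002
```

The stop is felt (about 0.26 N m). I'm easing off until the torque is near zero.

Call:
carry_out(
  motion=[
    [[0, 0, 0], -0.02],
    [[0, 0, 0], -0.04],
    [[0, 0, 0], -0.06],
    [[0, 0, 0], -0.06],
    [[0, 0, 0], -0.06],
  ],
)

```text
time: 11.7
position: [0.5049, -0.051, 0.0564]
tool_rot: [2.76, -1.501, -0.002]
ft_force: [-2.9, 4.8, 4.3]
grip_width: 0.501
```

```bash
python3 st.py
```

```text
t 11.70 [ 0.5049 -0.051   0.0564] F [-2.9   4.82  4.3 ] M [ 0.988  0.989 -0.141] w 43.6 turned 0.7807 q7 -0.86 tilt 0.001
```

Call:
carry_out(
  motion=[
    [[-0.0003, 0.0004, 0], -0.015],
    [[-0.0006, 0.0008, 0], -0.03],
    [[-0.0006, 0.0008, 0], -0.03],
    [[-0.0006, 0.0008, 0], -0.03],
  ],
)

```text
time: 12.1
position: [0.505, -0.0511, 0.0567]
tool_rot: [2.736, -1.543, 0.001]
ft_force: [-1.5, 2.4, 2.9]
grip_width: 0.5
```

```bash
python3 st.py
```

```text
t 12.10 [ 0.505  -0.0511  0.0567] F [-1.46  2.42  2.9 ] M [ 0.376  0.457 -0.028] w 43.5 turned 0.7500 q7 -0.89 tilt 0.001
```

Turning load is gone. Trial lift in small steps.

Call:
carry_out(
  motion=[
    [[0, 0, 0.0005], 0],
    [[0, 0, 0.001], 0],
    [[0, 0, 0.0015], 0],
    [[0, 0, 0.002], 0],
    [[0, 0, 0.002], 0],
  ],
)

```text
time: 12.6
position: [0.505, -0.0511, 0.0587]
tool_rot: [2.736, -1.543, 0.001]
ft_force: [-0.7, 0.4, 1.4]
grip_width: 0.493
```

```bash
python3 st.py
```

```text
t 12.60 [ 0.505  -0.0511  0.0587] F [-0.72  0.44  1.36] M [ 0.019  0.219 -0.022] w 42.9 turned 0.7498 q7 -0.89 tilt 0.001
```

Call:
carry_out(
  motion=[
    [[0, 0, 0.001], 0],
    [[0, 0, 0.002], 0],
    [[0, 0, 0.003], 0],
    [[0, 0, 0.003], 0],
  ],
)

```text
time: 13.0
position: [0.5049, -0.051, 0.0617]
tool_rot: [2.736, -1.543, 0.001]
ft_force: [1.3, 0.4, 1.5]
grip_width: 0.495
```

```bash
python3 st.py
```

```text
t 13.00 [ 0.5049 -0.051   0.0617] F [1.26 0.4  1.48] M [-0.207  0.059 -0.002] w 43.0 turned 0.7499 q7 -0.89 tilt 0.001
```

Call:
carry_out(
  motion=[
    [[0, 0, 0.001], 0],
    [[0, 0, 0.002], 0],
    [[0, 0, 0.003], 0],
    [[0, 0, 0.004], 0],
    [[0, 0, 0.005], 0],
    [[0, 0, 0.005], 0],
  ],
)

```text
time: 13.6
position: [0.5046, -0.0506, 0.0666]
tool_rot: [2.736, -1.543, -0.0]
ft_force: [-0.4, -0.5, -2.8]
grip_width: 0.495
```

```bash
python3 st.py
```

```text
t 13.60 [ 0.5046 -0.0506  0.0666] F [-0.43 -0.54 -2.81] M [-0.048  0.07   0.013] w 43.0 turned 0.7500 q7 -0.90 tilt 0.000
```

Lateral load is gone and Fz matches the cartridge weight, so it's free. Raising.

Call:
carry_out(
  motion=[
    [[0, 0, 0.002], 0],
    [[0, 0, 0.005], 0],
    [[0, 0, 0.008], 0],
    [[0, 0, 0.01], 0],
    [[0, 0, 0.01], 0],
  ],
)

```text
time: 14.1
position: [0.5051, -0.0507, 0.0771]
tool_rot: [-2.736, 1.543, -0.001]
ft_force: [0.0, -0.5, -1.5]
grip_width: 0.499
```

```bash
python3 st.py
```

```text
t 14.10 [ 0.5051 -0.0507  0.0771] F [ 0.04 -0.47 -1.46] M [-0.061  0.082 -0.013] w 43.4 turned 0.7499 q7 -0.90 tilt 0.001
```

Call:
carry_out(
  motion=[
    [[0, 0, 0.01], 0],
    [[0, 0, 0.025], 0],
    [[0, 0, 0.04], 0],
    [[0, 0, 0.055], 0],
    [[0, 0, 0.07], 0],
    [[0, 0, 0.085], 0],
    [[0, 0, 0.1], 0],
    [[0, 0, 0.11], 0],
    [[0, 0, 0.113], 0],
    [[0, 0, 0.113], 0],
  ],
)

```text
time: 15.1
position: [0.5048, -0.0507, 0.1899]
tool_rot: [-2.736, 1.543, -0.001]
ft_force: [0.1, -0.3, -1.4]
grip_width: 0.499
```

```bash
python3 st.py; python3 - <<'E'
from h import *
snap('scene','s2',(180,110,420,310),3.3)
c=[world('top0',210+u/3.45,235+v/3.45,.014)[:2] for u,v in((42,145),(273,112),(299,312),(67,342))]
print(np.mean(c,0),[np.linalg.norm(c[i]-c[(i+1)%4]).round(4) for i in range(4)])
d=c[0]-c[1];print(np.arctan2(d[1],d[0])-np.pi/2)
E
```

```text
t 15.10 [ 0.5048 -0.0507  0.1899] F [ 0.1  -0.33 -1.42] M [-0.075  0.178 -0.011] w 43.4 turned 0.7499 q7 -0.96 tilt 0.001
[0.45086081 0.23179057] [np.float64(0.14), np.float64(0.1194), np.float64(0.1395), np.float64(0.1177)]
0.14338041296498805
```

View pics/s2.png

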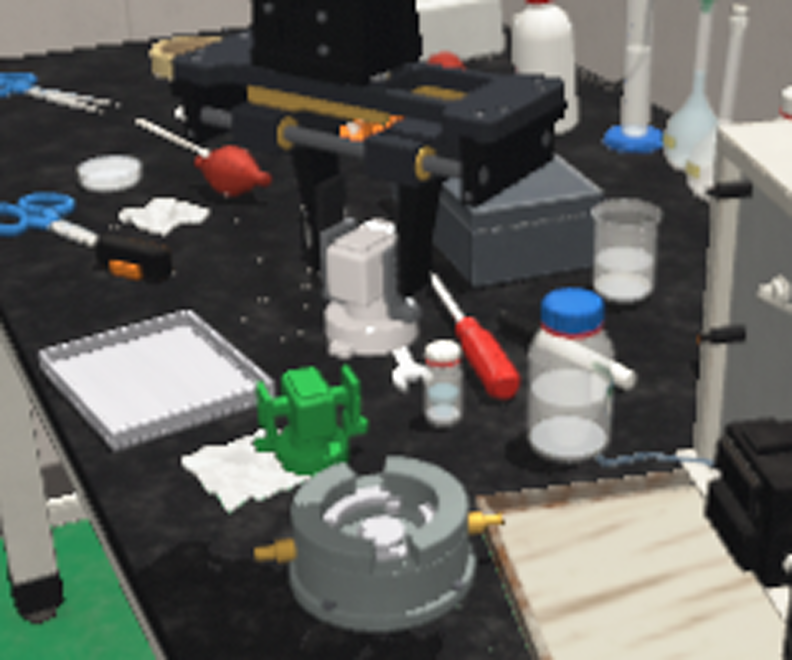

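The cartridge hangs upright in the jaws, the holder is empty, and the vial, bottle and green look-alike haven't moved. The tray measures 140 x 119 mm with its centre at (0.451, 0.232). Carrying there.

Call:
carry_out(
  motion=[
    [[-0.001, 0.007, 0], 0],
    [[-0.004, 0.021, 0], 0],
    [[-0.008, 0.042, 0], 0],
    [[-0.013, 0.067, 0], 0],
    [[-0.018, 0.092, 0], 0],
    [[-0.023, 0.118, 0], 0],
    [[-0.028, 0.145, 0], 0],
    [[-0.033, 0.172, 0], 0],
    [[-0.038, 0.198, 0], 0],
    [[-0.043, 0.224, 0], 0],
    [[-0.047, 0.246, 0], 0],
    [[-0.05, 0.264, 0], 0],
    [[-0.052, 0.276, 0], 0],
    [[-0.054, 0.282, 0], 0],
    [[-0.054, 0.283, 0], 0],
    [[-0.054, 0.283, 0], 0],
    [[-0.054, 0.283, 0], 0],
  ],
)

```text
time: 16.85
position: [0.4511, 0.2313, 0.1896]
tool_rot: [2.735, -1.545, 0.0]
ft_force: [-0.6, -0.2, -2.1]
grip_width: 0.493
```

Call:
carry_out(
  motion=[
    [[0, 0, -0.01], 0],
    [[0, 0, -0.025], 0],
    [[0, 0, -0.04], 0],
    [[0, 0, -0.055], 0],
    [[0, 0, -0.07], 0],
    [[0, 0, -0.085], 0],
    [[0, 0, -0.1], 0],
    [[0, 0, -0.115], 0],
    [[0, 0, -0.125], 0],
    [[0, 0, -0.132], 0],
    [[0, 0, -0.138], 0],
    [[0, 0, -0.14], 0],
    [[0, 0, -0.14], 0],
    [[0, 0, -0.14], 0],
  ],
)

```text
time: 18.25
position: [0.4511, 0.2325, 0.0501]
tool_rot: [-2.736, 1.543, -0.001]
ft_force: [0.2, -0.9, -1.7]
grip_width: 0.492
```

```bash
python3 st.py; python3 -c "
from h import *
snap('scene','s3',(160,150,360,300),4)"
```

```text
t 18.25 [0.4511 0.2325 0.0501] F [ 0.18 -0.92 -1.73] M [-0.024  0.159  0.031] w 42.8 turned 0.7500 q7 -1.52 tilt 0.001
```

View pics/s3.png

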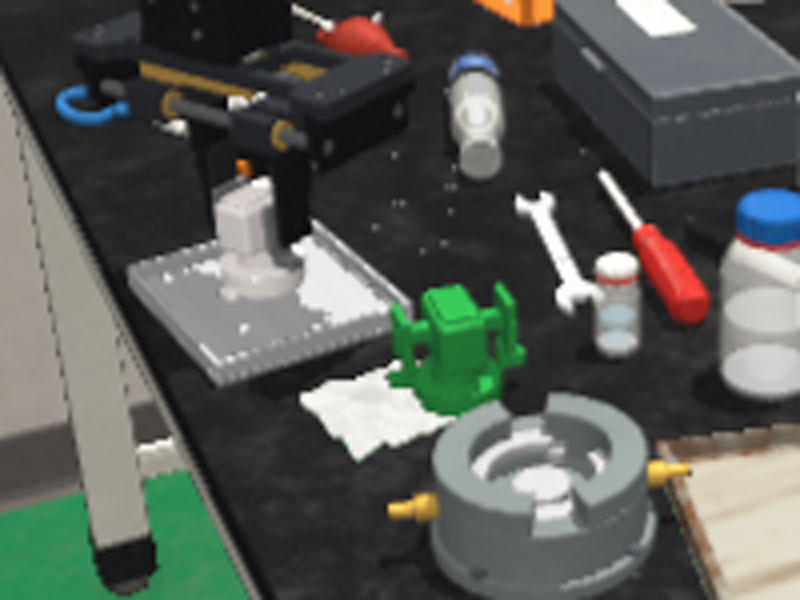

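The cartridge is over the middle of the tray. Contact is expected at TCP z of about 0.0345, so I'm lowering slowly.

Call:
carry_out(
  motion=[
    [[0, 0, -0.002], 0],
    [[0, 0, -0.004], 0],
    [[0, 0, -0.006], 0],
    [[0, 0, -0.008], 0],
    [[0, 0, -0.01], 0],
    [[0, 0, -0.012], 0],
    [[0, 0, -0.013], 0],
    [[0, 0, -0.013], 0],
    [[0, 0, -0.013], 0],
  ],
)

```text
time: 19.2
position: [0.4507, 0.2323, 0.0366]
tool_rot: [2.736, -1.543, 0.0]
ft_force: [-0.1, 0.2, -1.6]
grip_width: 0.495
```

```bash
python3 st.py
```

```text
t 19.20 [0.4507 0.2323 0.0366] F [-0.1   0.22 -1.65] M [-0.099  0.117  0.004] w 43.1 turned 0.7500 q7 -1.51 tilt 0.000
```

Call:
carry_out(
  motion=[
    [[0, 0, -0.0005], 0],
    [[0, 0, -0.001], 0],
    [[0, 0, -0.0015], 0],
    [[0, 0, -0.0015], 0],
    [[0, 0, -0.0015], 0],
  ],
)

```text
time: 19.7
position: [0.4508, 0.2324, 0.0354]
tool_rot: [-2.736, 1.543, -0.0]
ft_force: [-1.0, 0.1, 2.4]
grip_width: 0.496
```

```bash
python3 st.py
```

```text
t 19.70 [0.4508 0.2324 0.0354] F [-0.96  0.09  2.42] M [-0.193  0.355 -0.04 ] w 43.1 turned 0.7499 q7 -1.51 tilt 0.000
```

Call:
carry_out(
  motion=[
    [[0, 0, -0.0005], 0],
    [[0, 0, -0.001], 0],
    [[0, 0, -0.001], 0],
    [[0, 0, -0.001], 0],
  ],
)

```text
time: 20.1
position: [0.4509, 0.2325, 0.0352]
tool_rot: [-2.736, 1.543, 0.0]
ft_force: [-2.7, -0.6, 9.2]
grip_width: 0.503
```

```bash
python3 st.py
```

```text
t 20.10 [0.4509 0.2325 0.0352] F [-2.67 -0.59  9.21] M [-0.546  0.819 -0.049] w 43.8 turned 0.7500 q7 -1.51 tilt 0.000
```

It's standing on the floor with light contact. Relaxing 0.8 mm, then opening.

Call:
carry_out(
  motion=[
    [[0, 0, 0.0005], 0],
    [[0, 0, 0.0008], 0],
    [[0, 0, 0.0008], 0],
  ],
)

```text
time: 20.4
position: [0.4509, 0.2325, 0.0353]
tool_rot: [-2.736, 1.543, -0.0]
ft_force: [-2.5, -0.1, 5.7]
grip_width: 0.496
```

Call:
carry_out(
  motion=[
    [[0, 0, 0], 0],
    [[0, 0, 0], 0],
    [[0, 0, 0], 0],
    [[0, 0, 0], 0],
  ],
  grip=-0.25,
)

```text
time: 20.8
position: [0.4509, 0.2324, 0.0349]
tool_rot: [-2.736, 1.543, -0.001]
ft_force: [-0.4, -0.5, 2.1]
grip_width: 0.624
```

Call:
carry_out(
  motion=[
    [[0, 0, 0], 0],
    [[0, 0, 0], 0],
    [[0, 0, 0], 0],
    [[0, 0, 0], 0],
    [[0, 0, 0], 0],
    [[0, 0, 0], 0],
  ],
  grip=-1,
)

```text
time: 21.4
position: [0.4506, 0.2322, 0.0347]
tool_rot: [2.736, -1.543, -0.0]
ft_force: [-0.2, -0.4, 0.0]
grip_width: 0.987
```

```bash
python3 st.py
```

```text
t 21.40 [0.4506 0.2322 0.0347] F [-0.16 -0.4   0.03] M [-0.049  0.107  0.004] w 85.8 turned 0.7499 q7 -1.51 tilt 0.000
```

Released. Retreating straight up.

Call:
carry_out(
  motion=[
    [[0, 0, 0.005], 0],
    [[0, 0, 0.015], 0],
    [[0, 0, 0.03], 0],
    [[0, 0, 0.05], 0],
    [[0, 0, 0.07], 0],
    [[0, 0, 0.09], 0],
    [[0, 0, 0.11], 0],
    [[0, 0, 0.13], 0],
    [[0, 0, 0.15], 0],
    [[0, 0, 0.165], 0],
    [[0, 0, 0.175], 0],
    [[0, 0, 0.175], 0],
    [[0, 0, 0.175], 0],
  ],
)

```text
time: 22.7
position: [0.4505, 0.2322, 0.2097]
tool_rot: [2.736, -1.543, -0.0]
ft_force: [-0.3, 0.1, -0.3]
grip_width: 1.001
```

```bash
python3 st.py; python3 -c "
from h import *
snap('scene','s4',(160,150,360,300),4)"
```

```text
t 22.70 [0.4505 0.2322 0.2097] F [-0.26  0.13 -0.31] M [-0.068  0.145  0.058] w 87.1 turned 0.7499 q7 -1.55 tilt 0.000
```

View pics/s4.png

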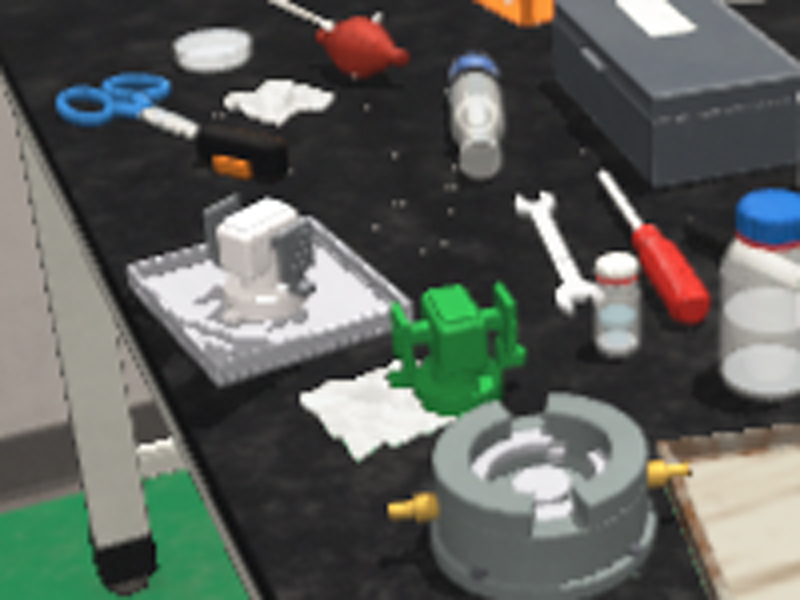

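The cartridge stands upright in the tray with its tabs sprung out, at crop (258,260). The vial, bottle and green look-alike are unmoved. Handing in.

```bash
python3 -c "
from bench import ticket
print(ticket.close_job())"
```

```text
the job is handed in; nothing more can be done
None
```

The spent cartridge is out of the holder and standing upright near the middle of the steel tray, and the job is handed in. The interface gives no verdict, so the points below are my own readings.

- **Unlocking:** I squeezed both tabs with 25 N; the opening read 43 mm against the stated 45 mm fully squeezed. I turned it 0.84 rad anticlockwise. The stop began to resist at about 0.75 rad, and I stopped at about 0.26 N m. I then eased back to almost no load and lifted it straight out.
- **Setting down:** It touched the tray at about 9 N, released cleanly, and the gripper moved up clear. The arm now touches nothing, with a force reading of about 0.
- **Final picture:** The cartridge is upright in the tray with its tabs sprung out. The vial, bottle and green look-alike look unmoved. I did not measure the cartridge's final position separately; the gripper let go at (0.451, 0.232), which is the tray centre I had measured.
- **Readings that disagreed:** During the stop contact the side load rose to about 6 N, so I shifted the gripper about 1 mm to relieve it before lifting. The torque also rose more slowly (about 2.5 N m/rad) than the stated 4 N m/rad.

The last reading before hand-in was at 22.7 s of the allowed 72 s.

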